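# Press home the pot lids on the frame maker's bench

### The job

Three small metal pots of spectacle screws stand on a wooden board, each with its black lid only half pushed on. Push the lids of the wide round pot and of the square pot straight down until each is fully home. The slim round pot is still in use: leave its lid standing up as it is, and leave the spectacles by the board lying where they are.

Things in the scene. Friction and masses are not known exactly. Their poses are not given: they have to be found in the camera images.
- wide_lid_top (a point): Top centre of the flat black round lid (70 mm across, 20 thick) of the wide low round metal pot (72 mm), which is fixed. Seated, this point is 81 mm above the bench; it starts 9 to 14 mm higher, bare neck showing below. The lid slides straight down stiffly (6 to 7 N), stays where left, stops dead when seated: press near its middle with 10 to 20 N or to the seated height. It cannot come off. z up.
- square_lid_top (a point): Top centre of the flat black square lid (60 by 60 mm, 20 thick) of the square metal pot (62 mm), which is fixed. Seated, this point is 91 mm above the bench; it starts 9 to 14 mm higher, bare neck showing below. Same stiff slide (6 to 7 N) and dead stop as the wide pot's lid. z up.
- slim_lid_top (a point): Top centre of the flat black round lid (42 mm across, 20 thick) of the slim round metal pot (44 mm): 112 to 117 mm above the bench, which is 9 to 14 mm above seated; not to be pushed. The three pots stand in a row, in any order, about 110 mm apart, on a wooden board 120 by 345 mm, 20 mm thick, fixed to the bench. z up.
- spectacles: Loose black spectacles lying folded on the bench beyond the board, lenses up, about 130 mm wide (along y), 45 mm deep (along x), 16 mm high; origin on the bench under the middle. Not to be moved. Near the board there are also a loose screwdriver (far side) and a fixed wooden filing block 130 by 75 mm, 47 mm high (robot's side).

How it is judged:
By the outcome, as a careful person would: the job done as asked, in the order asked, and still so for the second after the job is handed in, with the robot touching nothing.
It also fails if it takes over 32 s, if anything falls off the work surface, if the arm or the gripper's body presses on something with over 40 N, if the wrist force passes 120 N, or if a joint passes its speed limit or range.

### The arm

A 6-joint arm with a two-finger parallel gripper is mounted at the origin on the work surface. World frame = base frame: x ahead of the robot, y to its left, z up, the work surface at z = 0. Lengths are in m, angles in rad, forces in N, time in s.
With the tool pointing down it reaches from about 0.4 to 0.825 m from the base axis. Payload 7 kg.
Tool frame: the origin (TCP) lies on the centre line of the jaws, within the pads' length; the fingertips stand 22 mm ahead of it and the grasp point (between the pads) lies 3 mm ahead of it (arm.tcp_to_tips is the distance from the TCP to the fingertips, in m); z points along the fingers, y is the line along which they close (so a half turn about z gives the same grasp; the last joint's range is limited). The gripper opens to 88 mm and grips with 3 to 60 N. Pads are 19 mm wide; open, the fingers measure 130 mm over their backs; the gripper's body (78 mm by 193 mm) begins 47 mm behind the grasp point.
Start: joints at [-0.827, 0.359, 0.012, 0, -1.224, -0.288], TCP at [0.297, -0.606, 0.249] pointing down, gripper open.
Joint ranges: [-3.07, 3.07], [-1.43, 2.12], [-1.02, 1.25], [-3.03, 1.67], [-3.05, -0], [-3.03, 3.03]. Speed limits (rad/s): [2.39, 2.39, 3.01, 3.14, 3.14, 3.14].

### API

Orientations are given as [roll, pitch, yaw] about the fixed x, y, z axes, in that order (R = Rz(yaw) Ry(pitch) Rx(roll)).
In Python, from station import arm gives the robot as it stands.
- The arm moves only by the tool jog_arm, never from a script. Its argument "targets" is a list of rows, each an object of numbers: "dx", "dy", "dz": the shift along the tool's x, y, z in mm; "rx", "ry", "rz": the turn, a rotation vector about the tool's x, y, z in rad; "gripper": the closure, from 0 (fully open) to 1 (shut). In form: [{"dx": .., "dy": .., "dz": .., "rx": .., "ry": .., "rz": .., "gripper": ..}, ...]. A call has exactly 8 rows; each row is the pose to reach, as a shift and turn from the pose commanded when the call began, along the tool's axes at that moment; what a row does not reach only later rows make up. A row lasts 1/12 s, in which the tool goes at most 41.7 mm and 7.16 degrees, less where a joint would pass 70% of its speed; a pose out of reach is approached as far as the arm can. A call with a gripper value outside its range is refused whole. The fingers move at their own pace and stop on an object; "force" is the grip in N (left out, the last holds). Time passes only in rows, so rows that repeat a pose let the fingers close, or fill a call up. It gives the time, the measured TCP pose, the force, the opening and the grip force at its end, in the units of the state.
- arm.get_state(): the state, without advancing time (a new reading comes with each control period).
- arm.grab_frame(name): name is "scene" or "side" or "wrist"; returns a dict with "frame" (420x560x3 uint8, red, green, blue), "z_map" (420x560 float32, m along the optical axis (not along the pixel's ray), 0 where there is no reading), "fx", "fy", "cx", "cy" (pixels), "view" (4x4, takes a point from world to camera coordinates). Camera axes: x right, y down, z forward; pixel columns grow to the right and rows downward; lengths in m; the calibration is good to about 2 mm. A picture is of the moment at which its call begins.
- arm.job_done(): hands the job in; it is judged then, once.
The state is a dict: "t": time; "q": joint angles; "qd": joint speeds; "joint_efforts": joint torques, N m; "eef_pos": TCP position; "ee_rot": TCP orientation; "force": force on the tool from outside, world axes, zero at the start; "moment": the same for the moment, N m; "width": finger opening in m; "gripper_force": force on a finger pad.
Only numpy, scipy, OpenCV 4.12 (cv2) and the standard library are available. Lean on these libraries where they do the work, as an engineer would, in place of code of your own. Each camera call takes 0.05 s, during which the arm holds its last target. There are 200 camera calls.

## Working session

There is one attempt and no reset: what is moved stays moved. The work goes in short steps, Python scripts to look and compute and a tool call to move; the robot and the scene stay as the last step left them, time stands still between calls to the robot, and variables do not carry over. Pictures are saved under pics/ and viewed, at most 10 in all, crops included, and the job is handed in when it is done.

Besides the shell and the picture viewer there is one more tool, called after "Emit:" as name([rows], argument=value, ...), one row to a line, values as JSON. jog_arm: Moves the arm, as the interface text tells. Its arguments: {"type":"object","properties":{"targets":{"type":"array","items":{"type":"object","properties":{"dx":{"type":"number"},"dy":{"type":"number"},"dz":{"type":"number"},"rx":{"type":"number"},"ry":{"type":"number"},"rz":{"type":"number"},"gripper":{"type":"number"}}}},"force":{"type":"number"}},"required":["targets"]}

```bash
mkdir -p pics; cat > h.py <<'E'
from station import arm
import numpy as np, cv2
def grab(n,name=None):
    f=arm.grab_frame(n)
    if name: cv2.imwrite('pics/'+name,f['frame'][:,:,::-1])
    return f
def world(f):
    z=f['z_map']; v,u=np.indices(z.shape)
    P=np.stack([(u-f['cx'])/f['fx']*z,(v-f['cy'])/f['fy']*z,z],-1)
    V=np.array(f['view']); W=(P-V[:3,3])@V[:3,:3]
    W[z==0]=np.nan
    return W
E
python3 - <<'E'
from h import *
a=grab('scene','s1.png'); b=grab('side','d1.png')
np.savez('/tmp/a.npz',W=world(a),F=a['frame']);np.savez('/tmp/b.npz',W=world(b),F=b['frame'])
cv2.imwrite('pics/both.png',cv2.resize(np.hstack([a['frame'],b['frame']])[:,:,::-1],(800,300)))
s=arm.get_state(); print(s['t'],s['eef_pos'],s['ee_rot'],s['force'])
for f in (a,b): 
    V=np.array(f['view']); print(-V[:3,:3].T@V[:3,3])
E
```

```text
0.1 [ 0.29691515 -0.60573338  0.24771409] [ 3.14008839e+00 -1.29914800e-04 -2.68593337e+00] [0.77892965 0.17064767 0.28366192]
[ 0.83888816 -0.33828509  0.85794226]
[0.19598394 0.78592018 0.70195021]
```

View pics/s1.png

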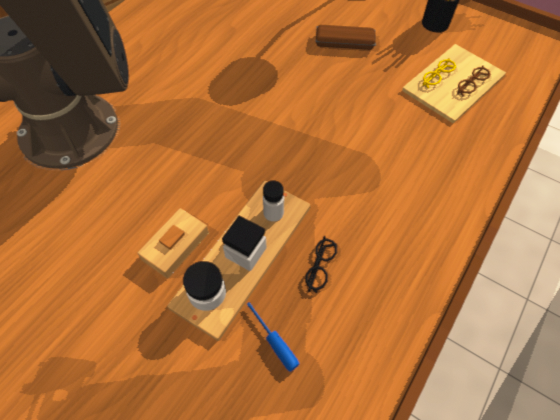

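View pics/d1.png

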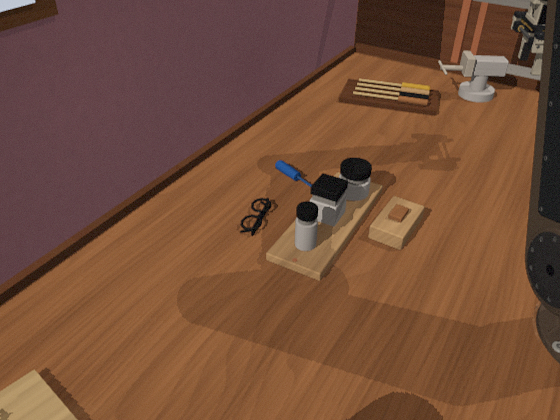

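The scene view shows the wide lid at about (204,280), the square lid at (244,238), the slim lid at (273,190) and the spectacles at (320,265). The side view shows them at (355,168), (329,188), (307,211) and (256,215).

```bash
python3 - <<'E'
from h import *
for fn,seeds in (('a',dict(wide=(204,282),sq=(244,238),slim=(273,190))),('b',dict(wide=(355,168),sq=(329,188),slim=(307,211)))):
    d=np.load(f'/tmp/{fn}.npz'); W,F=d['W'],d['F']
    for n,(u,v) in seeds.items():
        dark=(F.max(2)<75)
        sub=np.zeros(dark.shape,bool); sub[v-32:v+32,u-32:u+32]=1
        zt={'wide':.0925,'sq':.1025,'slim':.1145}[n]
        m=dark&sub&(abs(W[...,2]-zt)<.009)
        k,l,st,c=cv2.connectedComponentsWithStats(m.astype('uint8'))
        i=1+st[1:,4].argmax(); P=W[l==i]
        z=np.median(P[:,2][P[:,2]>np.median(P[:,2])-.003]); T=P[abs(P[:,2]-z)<.004]
        r=cv2.minAreaRect((T[:,:2]*1000).astype('float32'))
        print(fn,n,st[i,4],'z',z.round(4),'mean',T[:,:2].mean(0).round(4),'rect',np.round(r[0],1),np.round(r[1],1),round(r[2],1))
E
```

```text
a wide 1118 z 0.0942 mean [ 0.551  -0.1497] rect [ 550.7 -149.1] [67.1 66.6] 24.0
a sq 951 z 0.1049 mean [ 0.5629 -0.0391] rect [562.1 -37.7] [58.9 59.1] 4.1
a slim 298 z 0.1138 mean [0.5555 0.0701] rect [554.8  71.2] [35.5 39.1] 33.5
b wide 481 z 0.0903 mean [ 0.5465 -0.1434] rect [ 547.5 -145.9] [67.8 70.8] 12.3
b sq 562 z 0.1011 mean [ 0.5577 -0.0324] rect [559.1 -34.4] [60.3 66.3] 4.8
b slim 254 z 0.1103 mean [0.5516 0.0758] rect [553.4  74.3] [40.2 42.9] 28.5
```

Emit:
jog_arm([
  {"dx": -428, "dy": 300, "dz": 70, "gripper": 1},
  {"dx": -428, "dy": 300, "dz": 70, "gripper": 1},
  {"dx": -428, "dy": 300, "dz": 70, "gripper": 1},
  {"dx": -428, "dy": 300, "dz": 70, "gripper": 1},
  {"dx": -428, "dy": 300, "dz": 70, "gripper": 1},
  {"dx": -428, "dy": 300, "dz": 70, "gripper": 1},
  {"dx": -428, "dy": 300, "dz": 70, "gripper": 1},
  {"dx": -428, "dy": 300, "dz": 70, "gripper": 1},
])

```text
invalid input at $.targets[0]: expected keys dx, dy, dz, rx, ry, rz, gripper
```

Emit:
jog_arm([
  {"dx": -428, "dy": 300, "dz": 70, "rx": 0, "ry": 0, "rz": 0, "gripper": 1},
  {"dx": -428, "dy": 300, "dz": 70, "rx": 0, "ry": 0, "rz": 0, "gripper": 1},
  {"dx": -428, "dy": 300, "dz": 70, "rx": 0, "ry": 0, "rz": 0, "gripper": 1},
  {"dx": -428, "dy": 300, "dz": 70, "rx": 0, "ry": 0, "rz": 0, "gripper": 1},
  {"dx": -428, "dy": 300, "dz": 70, "rx": 0, "ry": 0, "rz": 0, "gripper": 1},
  {"dx": -428, "dy": 300, "dz": 70, "rx": 0, "ry": 0, "rz": 0, "gripper": 1},
  {"dx": -428, "dy": 300, "dz": 70, "rx": 0, "ry": 0, "rz": 0, "gripper": 1},
  {"dx": -428, "dy": 300, "dz": 70, "rx": 0, "ry": 0, "rz": 0, "gripper": 1},
])

```text
t: 0.77
eef_pos: [0.4569, -0.3148, 0.204]
ee_rot: [3.141, -0.0, -2.686]
force: [0.6, -1.3, 0.2]
width: 0.04
gripper_force: 0.0
```

Emit:
jog_arm([
  {"dx": -157, "dy": 110, "dz": 40, "rx": 0, "ry": 0, "rz": 0, "gripper": 1},
  {"dx": -157, "dy": 110, "dz": 40, "rx": 0, "ry": 0, "rz": 0, "gripper": 1},
  {"dx": -157, "dy": 110, "dz": 40, "rx": 0, "ry": 0, "rz": 0, "gripper": 1},
  {"dx": -157, "dy": 110, "dz": 40, "rx": 0, "ry": 0, "rz": 0, "gripper": 1},
  {"dx": -157, "dy": 110, "dz": 40, "rx": 0, "ry": 0, "rz": 0, "gripper": 1},
  {"dx": -157, "dy": 110, "dz": 40, "rx": 0, "ry": 0, "rz": 0, "gripper": 1},
  {"dx": -157, "dy": 110, "dz": 40, "rx": 0, "ry": 0, "rz": 0, "gripper": 1},
  {"dx": -157, "dy": 110, "dz": 40, "rx": 0, "ry": 0, "rz": 0, "gripper": 1},
])

```text
t: 1.43
eef_pos: [0.5488, -0.1488, 0.164]
ee_rot: [3.141, -0.001, -2.685]
force: [-0.6, -0.1, 0.3]
width: 0.0003
gripper_force: 0.0
```

```bash
python3 - <<'E'
from h import *
a=grab('scene','s2.png');s=arm.get_state(); print(s['t'],s['eef_pos'],s['ee_rot'],s['force'],s['width'],arm.tcp_to_tips)
E
```

```text
1.4833 [ 0.54870542 -0.14929937  0.16427293] [ 3.14145471e+00 -3.69802079e-04 -2.68610593e+00] [-1.16297685 -0.19833499 -0.37581908] 0.00013899733218939955 0.022
```

View pics/s2.png

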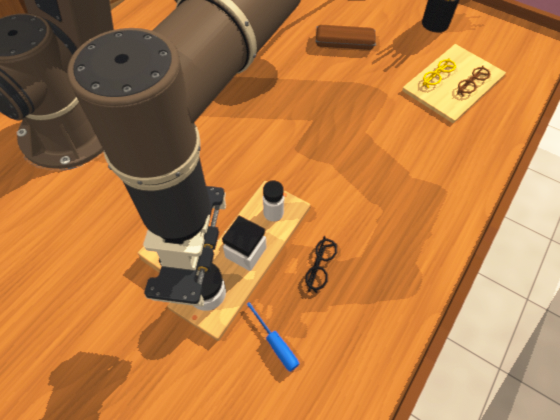

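The closed gripper is above the wide lid (about (205,285)), and the slim pot at (273,195) and the spectacles are clear. I'll descend next.

Emit:
jog_arm([
  {"dx": 0, "dy": 0, "dz": 20, "rx": 0, "ry": 0, "rz": 0, "gripper": 1},
  {"dx": 0, "dy": 0, "dz": 36, "rx": 0, "ry": 0, "rz": 0, "gripper": 1},
  {"dx": 0, "dy": 0, "dz": 42, "rx": 0, "ry": 0, "rz": 0, "gripper": 1},
  {"dx": 0, "dy": 0, "dz": 46, "rx": 0, "ry": 0, "rz": 0, "gripper": 1},
  {"dx": 0, "dy": 0, "dz": 50, "rx": 0, "ry": 0, "rz": 0, "gripper": 1},
  {"dx": 0, "dy": 0, "dz": 53, "rx": 0, "ry": 0, "rz": 0, "gripper": 1},
  {"dx": 0, "dy": 0, "dz": 55, "rx": 0, "ry": 0, "rz": 0, "gripper": 1},
  {"dx": 0, "dy": 0, "dz": 56, "rx": 0, "ry": 0, "rz": 0, "gripper": 1},
])

```text
t: 2.15
eef_pos: [0.549, -0.1496, 0.1093]
ee_rot: [-3.141, -0.0, -2.686]
force: [-3.6, -3.1, 5.5]
width: 0.0003
gripper_force: 2.9
```

Emit:
jog_arm([
  {"dx": 0, "dy": 0, "dz": 1, "rx": 0, "ry": 0, "rz": 0, "gripper": 1},
  {"dx": 0, "dy": 0, "dz": 2, "rx": 0, "ry": 0, "rz": 0, "gripper": 1},
  {"dx": 0, "dy": 0, "dz": 3, "rx": 0, "ry": 0, "rz": 0, "gripper": 1},
  {"dx": 0, "dy": 0, "dz": 4, "rx": 0, "ry": 0, "rz": 0, "gripper": 1},
  {"dx": 0, "dy": 0, "dz": 5, "rx": 0, "ry": 0, "rz": 0, "gripper": 1},
  {"dx": 0, "dy": 0, "dz": 5.5, "rx": 0, "ry": 0, "rz": 0, "gripper": 1},
  {"dx": 0, "dy": 0, "dz": 5.5, "rx": 0, "ry": 0, "rz": 0, "gripper": 1},
  {"dx": 0, "dy": 0, "dz": 5.5, "rx": 0, "ry": 0, "rz": 0, "gripper": 1},
])

```text
t: 2.82
eef_pos: [0.549, -0.1496, 0.1039]
ee_rot: [-3.141, 0.0, -2.686]
force: [-4.0, -3.1, 5.8]
width: 0.0008
gripper_force: 2.9
```

Emit:
jog_arm([
  {"dx": 0, "dy": 0, "dz": 0.5, "rx": 0, "ry": 0, "rz": 0, "gripper": 1},
  {"dx": 0, "dy": 0, "dz": 1, "rx": 0, "ry": 0, "rz": 0, "gripper": 1},
  {"dx": 0, "dy": 0, "dz": 1, "rx": 0, "ry": 0, "rz": 0, "gripper": 1},
  {"dx": 0, "dy": 0, "dz": 1, "rx": 0, "ry": 0, "rz": 0, "gripper": 1},
  {"dx": 0, "dy": 0, "dz": 1, "rx": 0, "ry": 0, "rz": 0, "gripper": 1},
  {"dx": 0, "dy": 0, "dz": 1, "rx": 0, "ry": 0, "rz": 0, "gripper": 1},
  {"dx": 0, "dy": 0, "dz": 1, "rx": 0, "ry": 0, "rz": 0, "gripper": 1},
  {"dx": 0, "dy": 0, "dz": 1, "rx": 0, "ry": 0, "rz": 0, "gripper": 1},
])

```text
t: 3.48
eef_pos: [0.549, -0.1496, 0.1033]
ee_rot: [-3.141, 0.0, -2.686]
force: [-4.4, -2.4, 9.1]
width: 0.0004
gripper_force: 4.6
```

Emit:
jog_arm([
  {"dx": 0, "dy": 0, "dz": 0.5, "rx": 0, "ry": 0, "rz": 0, "gripper": 1},
  {"dx": 0, "dy": 0, "dz": 1, "rx": 0, "ry": 0, "rz": 0, "gripper": 1},
  {"dx": 0, "dy": 0, "dz": 1, "rx": 0, "ry": 0, "rz": 0, "gripper": 1},
  {"dx": 0, "dy": 0, "dz": 1, "rx": 0, "ry": 0, "rz": 0, "gripper": 1},
  {"dx": 0, "dy": 0, "dz": 1, "rx": 0, "ry": 0, "rz": 0, "gripper": 1},
  {"dx": 0, "dy": 0, "dz": 1, "rx": 0, "ry": 0, "rz": 0, "gripper": 1},
  {"dx": 0, "dy": 0, "dz": 1, "rx": 0, "ry": 0, "rz": 0, "gripper": 1},
  {"dx": 0, "dy": 0, "dz": 1, "rx": 0, "ry": 0, "rz": 0, "gripper": 1},
])

```text
t: 4.15
eef_pos: [0.5491, -0.1496, 0.1032]
ee_rot: [-3.14, 0.0, -2.685]
force: [-7.6, -0.9, 16.1]
width: 0.0004
gripper_force: 8.5
```

Emit:
jog_arm([
  {"dx": 0, "dy": 0, "dz": -10, "rx": 0, "ry": 0, "rz": 0, "gripper": 1},
  {"dx": 0, "dy": 0, "dz": -45, "rx": 0, "ry": 0, "rz": 0, "gripper": 1},
  {"dx": 0, "dy": 0, "dz": -55, "rx": 0, "ry": 0, "rz": 0, "gripper": 1},
  {"dx": -20, "dy": 32, "dz": -55, "rx": 0, "ry": 0, "rz": 0, "gripper": 1},
  {"dx": -40, "dy": 64, "dz": -55, "rx": 0, "ry": 0, "rz": 0, "gripper": 1},
  {"dx": -60, "dy": 96, "dz": -55, "rx": 0, "ry": 0, "rz": 0, "gripper": 1},
  {"dx": -60, "dy": 96, "dz": -55, "rx": 0, "ry": 0, "rz": 0, "gripper": 1},
  {"dx": -60, "dy": 96, "dz": -55, "rx": 0, "ry": 0, "rz": 0, "gripper": 1},
])

```text
t: 4.82
eef_pos: [0.5616, -0.0342, 0.1568]
ee_rot: [-3.141, 0.002, -2.683]
force: [-0.0, -0.5, 0.2]
width: 0.0004
gripper_force: 0.0
```

Emit:
jog_arm([
  {"dx": 0, "dy": -2, "dz": 15, "rx": 0, "ry": 0, "rz": 0, "gripper": 1},
  {"dx": 0, "dy": -2, "dz": 23, "rx": 0, "ry": 0, "rz": 0, "gripper": 1},
  {"dx": 0, "dy": -2, "dz": 27, "rx": 0, "ry": 0, "rz": 0, "gripper": 1},
  {"dx": 0, "dy": -2, "dz": 31, "rx": 0, "ry": 0, "rz": 0, "gripper": 1},
  {"dx": 0, "dy": -2, "dz": 34, "rx": 0, "ry": 0, "rz": 0, "gripper": 1},
  {"dx": 0, "dy": -2, "dz": 36, "rx": 0, "ry": 0, "rz": 0, "gripper": 1},
  {"dx": 0, "dy": -2, "dz": 38, "rx": 0, "ry": 0, "rz": 0, "gripper": 1},
  {"dx": 0, "dy": -2, "dz": 39, "rx": 0, "ry": 0, "rz": 0, "gripper": 1},
])

```text
t: 5.48
eef_pos: [0.5612, -0.0388, 0.1172]
ee_rot: [-3.141, -0.001, -2.686]
force: [-3.6, -1.2, 6.1]
width: 0.0002
gripper_force: 2.9
```

Sliding; about 4 mm left to seated.

Emit:
jog_arm([
  {"dx": 0, "dy": 0, "dz": 1, "rx": 0, "ry": 0, "rz": 0, "gripper": 1},
  {"dx": 0, "dy": 0, "dz": 2, "rx": 0, "ry": 0, "rz": 0, "gripper": 1},
  {"dx": 0, "dy": 0, "dz": 3, "rx": 0, "ry": 0, "rz": 0, "gripper": 1},
  {"dx": 0, "dy": 0, "dz": 4, "rx": 0, "ry": 0, "rz": 0, "gripper": 1},
  {"dx": 0, "dy": 0, "dz": 4.5, "rx": 0, "ry": 0, "rz": 0, "gripper": 1},
  {"dx": 0, "dy": 0, "dz": 5, "rx": 0, "ry": 0, "rz": 0, "gripper": 1},
  {"dx": 0, "dy": 0, "dz": 5, "rx": 0, "ry": 0, "rz": 0, "gripper": 1},
  {"dx": 0, "dy": 0, "dz": 5, "rx": 0, "ry": 0, "rz": 0, "gripper": 1},
])

```text
t: 6.15
eef_pos: [0.5612, -0.0388, 0.1132]
ee_rot: [-3.141, -0.0, -2.686]
force: [-6.6, 0.7, 12.9]
width: 0.0006
gripper_force: 6.4
```

Emit:
jog_arm([
  {"dx": 0, "dy": 0, "dz": 0.5, "rx": 0, "ry": 0, "rz": 0, "gripper": 1},
  {"dx": 0, "dy": 0, "dz": 0.5, "rx": 0, "ry": 0, "rz": 0, "gripper": 1},
  {"dx": 0, "dy": 0, "dz": 0.5, "rx": 0, "ry": 0, "rz": 0, "gripper": 1},
  {"dx": 0, "dy": 0, "dz": 0.5, "rx": 0, "ry": 0, "rz": 0, "gripper": 1},
  {"dx": 0, "dy": 0, "dz": 0.5, "rx": 0, "ry": 0, "rz": 0, "gripper": 1},
  {"dx": 0, "dy": 0, "dz": 0.5, "rx": 0, "ry": 0, "rz": 0, "gripper": 1},
  {"dx": 0, "dy": 0, "dz": 0.5, "rx": 0, "ry": 0, "rz": 0, "gripper": 1},
  {"dx": 0, "dy": 0, "dz": 0.5, "rx": 0, "ry": 0, "rz": 0, "gripper": 1},
])

```text
t: 6.82
eef_pos: [0.5613, -0.0388, 0.1132]
ee_rot: [-3.141, -0.0, -2.686]
force: [-8.5, 0.2, 16.6]
width: 0.0002
gripper_force: 8.3
```

Emit:
jog_arm([
  {"dx": 0, "dy": 0, "dz": -10, "rx": 0, "ry": 0, "rz": 0, "gripper": 1},
  {"dx": 0, "dy": 0, "dz": -40, "rx": 0, "ry": 0, "rz": 0, "gripper": 1},
  {"dx": 0, "dy": 0, "dz": -80, "rx": 0, "ry": 0, "rz": 0, "gripper": 1},
  {"dx": 0, "dy": 0, "dz": -100, "rx": 0, "ry": 0, "rz": 0, "gripper": 1},
  {"dx": 30, "dy": -25, "dz": -100, "rx": 0, "ry": 0, "rz": 0, "gripper": 1},
  {"dx": 60, "dy": -50, "dz": -100, "rx": 0, "ry": 0, "rz": 0, "gripper": 1},
  {"dx": 90, "dy": -75, "dz": -100, "rx": 0, "ry": 0, "rz": 0, "gripper": 1},
  {"dx": 120, "dy": -100, "dz": -100, "rx": 0, "ry": 0, "rz": 0, "gripper": 1},
])

```text
t: 7.48
eef_pos: [0.4972, -0.1821, 0.2122]
ee_rot: [-3.141, 0.001, -2.685]
force: [1.6, 0.2, 0.9]
width: 0.0005
gripper_force: 0.0
```

Emit:
jog_arm([
  {"dx": 200, "dy": -160, "dz": -20, "rx": 0, "ry": 0, "rz": 0, "gripper": 1},
  {"dx": 200, "dy": -160, "dz": -20, "rx": 0, "ry": 0, "rz": 0, "gripper": 1},
  {"dx": 200, "dy": -160, "dz": -20, "rx": 0, "ry": 0, "rz": 0, "gripper": 1},
  {"dx": 200, "dy": -160, "dz": -20, "rx": 0, "ry": 0, "rz": 0, "gripper": 1},
  {"dx": 200, "dy": -160, "dz": -20, "rx": 0, "ry": 0, "rz": 0, "gripper": 1},
  {"dx": 200, "dy": -160, "dz": -20, "rx": 0, "ry": 0, "rz": 0, "gripper": 1},
  {"dx": 200, "dy": -160, "dz": -20, "rx": 0, "ry": 0, "rz": 0, "gripper": 1},
  {"dx": 200, "dy": -160, "dz": -20, "rx": 0, "ry": 0, "rz": 0, "gripper": 1},
])

```text
t: 8.15
eef_pos: [0.3871, -0.4151, 0.2317]
ee_rot: [-3.141, -0.0, -2.69]
force: [0.4, 0.6, 0.2]
width: 0.0006
gripper_force: 0.0
```

```bash
python3 - <<'E'
from h import *
a=grab('scene');b=grab('side'); W=world(a);Wb=world(b)
for n,(u,v),(p,q) in (('wide',(203,284),(355,170)),('sq',(244,241),(329,190)),('slim',(273,188),(307,211))):
    print(n,np.nanmedian(W[v-3:v+4,u-3:u+4,2]).round(4),np.nanmedian(Wb[q-2:q+3,p-2:p+3,2]).round(4))
cv2.imwrite('pics/e.png',np.hstack([a['frame'][130:390,110:400],b['frame'][130:390,200:490]])[:,:,::-1])
E
```

```text
wide 0.0821 0.0781
sq 0.0919 0.0883
slim 0.1138 0.1103
```

View pics/e.png

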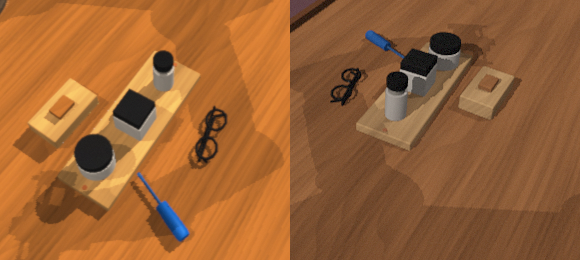

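The wide lid (95,153 in the crop) and the square lid (133,112) are down. Averaging the two cameras gives about 80 and 90 mm. The slim lid (163,62) is still at its starting height, and the spectacles (211,135) haven't moved.

```bash
python3 -c "
from station import arm
print(arm.job_done())"
```

```text
the job is handed in; nothing more can be done
None
```

I pushed the wide lid and then the square lid fully home, each pressed to its dead stop at about 16 N; the slim lid and the spectacles are as they were, and I've handed the job in.

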